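# Run the coarse ring home on a bench tester and store the setting

## Robot

A 6-joint arm with a two-finger parallel gripper is mounted at the origin on the work surface. World frame = base frame: x ahead of the robot, y to its left, z up, the work surface at z = 0. Lengths are in mm, angles in rad, forces in N, time in s.
With the tool pointing down it reaches from about 350 to 875 mm from the base axis. Payload 4.2 kg.
Tool frame: the origin (TCP) lies midway between the tips of the shut fingers; the grasp point (between the pads) lies 19 mm behind it; z points along the fingers, y is the line along which they close (so a half turn about z gives the same grasp; the last joint's range is limited). The gripper opens to 85 mm and grips with 20 to 120 N. Pads are 22 mm wide; open, the fingers measure 114 mm over their backs; the gripper's body (76 mm by 85 mm) begins 54 mm behind the grasp point. The pads swing forward as they close: fully open they stand 13 mm farther back than shut.
Start: joints at [-0.865, 0.385, 0.008, 0, -1.194, -0.259], TCP at [270.063, -563.618, 231.312] pointing down, gripper open.
Joint ranges: [-3.14, 3.14], [-1.21, 2.06], [-1.07, 1.41], [-3.16, 2.05], [-2.99, -0.16], [-3.1, 3.1]. Speed limits (rad/s): [2.79, 2.79, 3.14, 3.14, 3.14, 3.14].

## Interface

Orientations are given as a unit quaternion [x, y, z, w].
In Python, from bench import arm gives the robot as it stands. The module is installed in compiled form; this text tells all that it offers.
- The arm moves only by the shell command python3 -m handwheel 'ROWS' [OPENING]. ROWS is JSON, a list of rows, each an object of numbers: "x", "y", "z": the shift along the world's x, y, z each as a share of 20 cm, from -1 to 1; "ax", "ay", "az": the turn, a rotation vector about the world's x, y, z each as a share of 90 degrees, from -1 to 1. In form: [{"x": .., "y": .., "z": .., "ax": .., "ay": .., "az": ..}, ...]. A call has exactly 8 rows; each row shifts and turns the commanded pose from where the row before left it; what a row does not reach is not made up. A row lasts 1/10 s, in which the tool goes at most 50 mm and 8.59 degrees, less where a joint would pass 70% of its speed; a pose out of reach is approached as far as the arm can. A call with a number of a shift or a turn outside -1 to 1 is refused whole. A call with a gripper value outside its range is refused whole. OPENING is the opening, from -1 (shut) to 1 (fully open), set as the call begins (- or left out, the last holds). The fingers move at their own pace and stop on an object; the grip force is fixed at half the most. Time passes only in rows, so rows that do not move let the fingers close, or fill a call up. It gives the time, the measured TCP pose, the force, the opening and the grip force at its end, in the units of the state.
- arm.read_state(): the state, without advancing time (a new reading comes with each control period).
- arm.get_image(name): name is "scene" or "top" or "wrist"; returns the picture (480x640x3 uint8, red, green, blue); there is no depth.
- arm.camera_params(name): a dict with "K" (3x3 intrinsics, pixels), "k1" (the pictures are not rectified: a ray, as slopes to the right and down, at radius r is drawn at 1 + k1 r^2 times it, then the intrinsics apply), "position" and "orientation" of the camera in the world. Camera axes: x right, y down, z forward; pixel columns grow to the right and rows downward; lengths in mm; the calibration is good to about 2 mm. A picture is of the moment at which its call begins: read the wrist's pose just before it. camera_params takes no time and is no camera call; for the wrist camera it gives the pose at the moment of the call.
- arm.job_done(): hands the job in; it is judged then, once.
The state is a dict: "clock": time; "joints": joint angles; "joint_vel": joint speeds; "joint_efforts": joint torques, N m; "position": TCP position; "ee_rot": TCP orientation; "contact_force": force on the tool from outside, world axes, zero at the start; "wrist_torque": the same for the moment, N m; "gripper_width": finger opening in mm; "grasp_force": force on a finger pad.
Only numpy, scipy, OpenCV 4.12 (cv2) and the standard library are available. Lean on these libraries where they do the work, as an engineer would, in place of code of your own. Each camera call takes 0.05 s, during which the arm holds its last target. There are 200 camera calls.

## Task

On the bench tester's two-part knob, turn only the outer coarse ring clockwise (seen from above), past the soft catch, until it is firmly home against its sprung end stop, without forcing it and without turning the inner fine knob. Then press the round store button beside it fully down and let go, leaving the ring home and the things around the tester where they are.

Things in the scene. Friction and masses are not known exactly. Their poses are not given: they have to be found in the camera images.
- tester: Fixed flat black console with a plain aluminium top, 220 (x) x 280 (y) mm, top plate 60 mm above the table. Origin: centre of its underside; z up, x from its near edge to its far edge, y to its left. The two-part knob stands on its left half, the store button on its right half.
- knob_axis (a point): On the common vertical axis of the two concentric knobs, at the level of the top plate, axes as the tester's. Outer coarse ring: fluted, black, 48 mm diameter, 1 to 17 mm above the plate, with one black radial finger tab. Inner fine knob on top of it: grey 25 mm disc, 17.5 to 22.5 mm above the plate, with a bar grip 24 x 8 mm up to 36.5 mm. Resistances: see the joints.
- tab (a point): In the coarse ring's finger tab, 46 mm from the axis, 9.5 mm above the plate; x radially out along the tab, z up. Tab: 10 mm wide (y), 1 to 18 mm above the plate, reaching 58 mm from the axis; push its side or pinch it. Clockwise from above is towards its -y. It starts pointing to the tester's left or far left; home, it points to the far side (+x) within 0.35 rad.
- catch (a joint): Soft catch in the knob, carried along by the ring: 0 = not taken up, 0.10 rad = ring home; it stays where pushed. Forces at the tab point: free turning 1.3 N; after a turn that differs each time (0.8 to 1.3 rad, not visible, only felt) the catch needs 5 N for 0.10 rad; then the sprung end stop resists from 9 N. Ring home: more than 0.08.
- end_give (a joint): How far the sprung end stop behind the catch has yielded, rad: 0 = unloaded. It starts to yield at 9 N at the tab point (0.40 N m) and gives 1 mm there per 2.4 N more (0.2 rad per N m). Over 0.09 rad, about 18 N, it is forced. It springs back with the ring when let go; the ring then stays.
- fine_mark (a point): In the bar grip of the inner fine knob, 9 mm from the knob axis and 29.5 mm above the top plate; x along the bar. It turns at a touch (0.006 N m) and must not move.
- store_top (a point): Centre of the top face of the round grey store button, 24 mm across, in a round black housing on the right half of the tester's top; z up. Spring return, travel 6 mm, 5 N when fully down.
- store (a joint): Travel of the store button, m: 0 = up, 0.006 = fully down.
- multimeter: Bystander: yellow and black hand-held meter lying on the table left of the tester, 170 x 80 x 34 mm; origin at the centre of its underside.
- project_box: Bystander: empty open black plastic box, 100 x 130 x 45 mm, on the table right of the tester; origin at the centre of its underside.
- bottle: Bystander: clear closed bottle, 60 mm across, 150 mm tall, on the table beyond the tester; origin at the centre of its underside.

How it is judged (in metres and radians):
On the way, in this order (a step that is already met when the one before it is completed fails the run):
1. the coarse ring is turned home: the soft catch is taken up (value of joint catch above 0.08 rad), for 0.2 s.
2. the store button is pressed fully down (value of joint store above 0.0048 m), for 0.05 s.
At the end, for the whole second after the job is handed in: Catch taken up by more than 0.08 of 0.10 rad, tab point under 20 mm to the left of the axis and over 30 mm to its far side, end stop unloaded (under 0.02 rad), store button up (under 1.5 mm), fine knob mark within 1 mm of its start (value of joint catch above 0.08 rad and value of joint end_give below 0.02 rad and y of tab in the frame of knob_axis below 0.02 m and x of tab in the frame of knob_axis above 0.03 m and value of joint store below 0.0015 m and distance of fine_mark from where it was at the start of the episode below 0.001 m); the robot touches nothing.
It fails at once if the end stop is forced (yields more than 0.09 rad, about 18 N at the tab) (value of joint end_give above 0.09 rad).
It fails at once if the inner fine knob is turned (its mark moves more than 1 mm) (distance of fine_mark from where it was at the start of the episode above 0.001 m).
It fails at once if the store button is pressed before the ring is home (value of joint store above 0.003 m and value of joint catch below 0.08 rad).
It fails at once if the multimeter, the project box or the bottle is pushed out of its place (more than 20 mm) or tipped (distance of any of multimeter, project_box, bottle from where it was at the start of the episode above 0.02 m or angle between any of multimeter, project_box, bottle's own z axis and vertical above 0.3 rad).
It also fails if it takes over 64 s, if anything falls off the work surface, if the arm or the gripper's body presses on something with over 40 N, if the wrist force passes 120 N, or if a joint passes its speed limit or range.

## Working session

There is one attempt and no reset: what is moved stays moved. The work goes in short steps, Python scripts to look and compute and a shell command to move; the robot and the scene stay as the last step left them, time stands still between calls to the robot, and variables do not carry over. Pictures are saved under pics/ and viewed, at most 10 in all, crops included, and the job is handed in when it is done.

```bash
mkdir -p pics
cat > h.py <<'E'
import numpy as np, cv2
from scipy.spatial.transform import Rotation as R
from bench import arm
def shot(n,f):
    p=arm.camera_params(n); im=arm.get_image(n); cv2.imwrite('pics/'+f+'.png',im[:,:,::-1]); np.save('pics/'+f+'.npy',p,allow_pickle=True); return im,p
def ray(p,u,v):
    K=np.array(p['K']); a=np.array([(u-K[0,2])/K[0,0],(v-K[1,2])/K[1,1]]); b=a.copy()
    for _ in range(20): b=a/(1+p['k1']*(b@b))
    q=np.array(p['orientation']); M=R.from_quat(q).as_matrix() if q.size==4 else q.reshape(3,3)
    return np.array(p['position']),M@np.array([b[0],b[1],1])
def onz(p,u,v,z):
    o,d=ray(p,u,v); return o+d*(z-o[2])/d[2]
def load(f): return np.load('pics/'+f+'.npy',allow_pickle=True).item()
E
python3 - <<'E'
from h import *
for n in ('top','scene'):
    im,p=shot(n,n+'0'); print(n,p)
print(arm.read_state())
E
```

```text
top {'K': array([[445.96757063,   0.        , 319.44497291],
       [  0.        , 445.96757063, 237.39739206],
       [  0.        ,   0.        ,   1.        ]]), 'k1': 0.03200598910243996, 'position': array([451.78586761,  48.84440178, 963.13214058]), 'orientation': array([-0.6987439 ,  0.7094989 , -0.07055495,  0.05822612])}
scene {'K': array([[618.82154152,   0.        , 336.82626885],
       [  0.        , 618.82154152, 251.26089818],
       [  0.        ,   0.        ,   1.        ]]), 'k1': -0.17583941343709947, 'position': array([1295.58598462,   44.81344883, 1223.40882894]), 'orientation': array([ 0.66863308,  0.69330181, -0.18995322, -0.19021088])}
{'clock': 0.1, 'joints': array([-8.65370383e-01,  3.85469904e-01,  6.76674804e-03, -4.35071655e-04,
       -1.19400956e+00, -2.58622301e-01]), 'joint_vel': array([ 0.00035894, -0.0025963 ,  0.00114959,  0.00214725, -0.00033622,
        0.00045054]), 'joint_efforts': array([ 2.26447592e-04, -3.93319917e+01,  1.88929152e+01,  4.19787839e+00,
       -2.58066946e-03,  2.38642897e-06]), 'position': array([ 269.85479703, -563.16028542,  230.33852305]), 'ee_rot': array([-2.21469837e-01,  9.75166730e-01,  9.42752080e-04, -2.65034130e-04]), 'contact_force': array([0.17752978, 0.55561415, 0.63862921]), 'wrist_torque': array([0.08612889, 0.01912243, 0.06268604]), 'grasp_force': 0.0, 'gripper_width': 85.38178660720212}
```

View pics/top0.png

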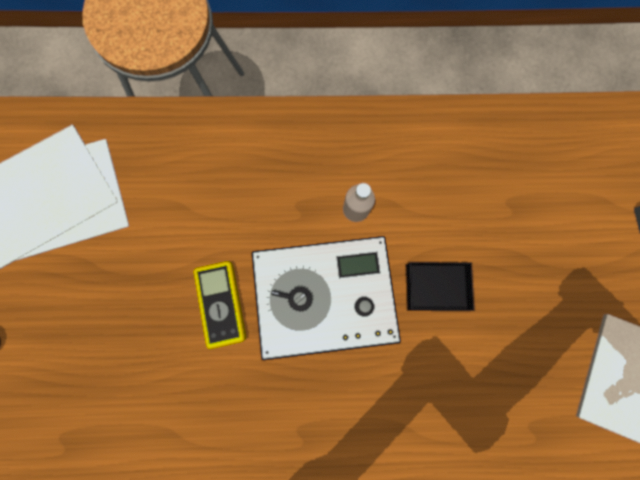

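View pics/scene0.png

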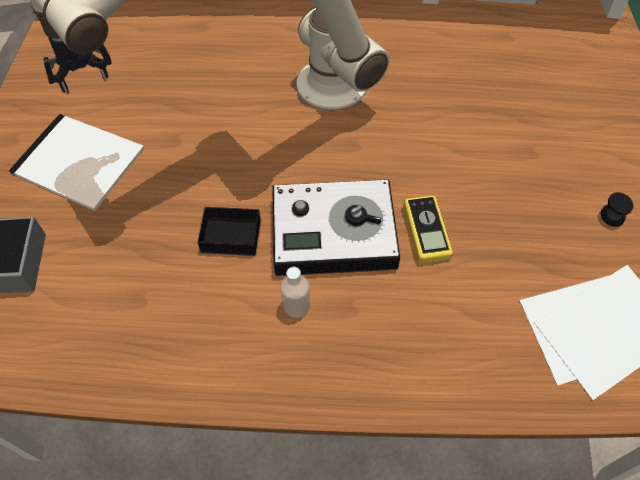

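The top view shows the tester with corners at (252,250), (385,237), (400,343) and (262,360). The knob is near (300,298), with its tab pointing left to (271,293), and the store button is near (365,306). The scene view agrees: knob (356,215), button (300,208).

Run:
```python
from h import *
t=load('top0'); s=load('scene0')
C=[onz(t,u,v,60)[:2] for u,v in [(252,250),(385,237),(400,343),(262,360)]]
print(np.round(C), [round(np.linalg.norm(C[i]-C[i-1])) for i in range(4)])
d=(C[0]-C[3]); print('yaw',np.arctan2(d[1],d[0])); d=C[0]-C[1]; print(np.arctan2(-d[0],d[1]))
for n,p,pt in (('top',t,(300,298,85)),('scene',s,(356,213,90)),('topbtn',t,(365,306,75)),('scbtn',s,(300,206,75)),('tabtip',t,(272,293,78)),('sctab',s,(379,219,78)),('bottle',t,(356,210,60))): print(n,onz(p,*pt))
```

```text
[[ 594.  170.]
 [ 617. -104.]
 [ 404. -124.]
 [ 377.  148.]] [218, 274, 214, 273]
yaw 0.10111132167411827
0.08477393755102054
top [493.94024128  72.05207266  85.        ]
scene [508.38289584  72.18595336  90.        ]
topbtn [476.78836797 -55.55979632  75.        ]
scbtn [483.69429369 -54.93819308  75.        ]
tabtip [504.94264919 127.21274783  78.        ]
sctab [514.24182506 124.25549479  78.        ]
bottle [675.27714839 -45.57815618  60.        ]
```

```bash
R='{"x":0.056,"y":0.195,"z":0.025,"az":-0.025}'; python3 -m handwheel '[{"x":0.056,"y":0.195,"z":0.025},{"x":0.056,"y":0.195,"z":0.025},{"x":0.056,"y":0.195,"z":0.025},{"x":0.056,"y":0.195,"z":0.025},{"x":0.056,"y":0.195,"z":0.025},{"x":0.056,"y":0.195,"z":0.025},{"x":0.056,"y":0.195,"z":0.025},{"x":0.056,"y":0.195,"z":0.025}]' -1 && python3 -m handwheel '[{"x":0.056,"y":0.195,"z":0.025},{"x":0.056,"y":0.195,"z":0.025},{"x":0.056,"y":0.195,"z":0.025},{"x":0.056,"y":0.195,"z":0.025},{"x":0.056,"y":0.195,"z":0.025},{"x":0.056,"y":0.195,"z":0.025},{"x":0.056,"y":0.18,"z":0.025},{"x":0.0,"y":0.0,"z":0.0}]'
python3 - <<'E'
from h import *
im,p=shot('wrist','w0'); s=arm.read_state(); print(s['joints'],s['position'],p)
E
```

```text
[-8.65377035e-01  3.85384891e-01  6.89917807e-03 -3.43560234e-04
 -1.19398462e+00 -2.58600371e-01] [ 269.87518154 -563.22949793  230.45524476] {'K': array([[347.70835608,   0.        , 313.4715096 ],
       [  0.        , 347.70835608, 240.54269104],
       [  0.        ,   0.        ,   1.        ]]), 'k1': -0.023640904772459708, 'position': array([ 207.33767307, -593.37158737,  373.83856412]), 'orientation': array([0.52787928, 0.83789045, 0.11824209, 0.07281394])}invalid input at $[0]: expected keys x, y, z, ax, ay, az
```

View pics/w0.png

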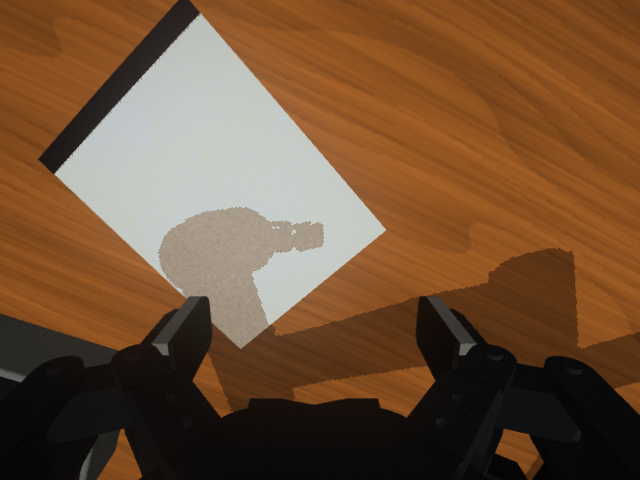

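The arm did not move: every row needs all six keys. The picture shows only the notebook, seen past the open fingers. I'll resend the move with full rows.

```bash
python3 -m handwheel '[{"x":0.05,"y":0.195,"z":0.025,"ax":0,"ay":0,"az":0},{"x":0.05,"y":0.195,"z":0.025,"ax":0,"ay":0,"az":0},{"x":0.05,"y":0.195,"z":0.025,"ax":0,"ay":0,"az":0},{"x":0.05,"y":0.195,"z":0.025,"ax":0,"ay":0,"az":0},{"x":0.05,"y":0.195,"z":0.025,"ax":0,"ay":0,"az":0},{"x":0.05,"y":0.195,"z":0.025,"ax":0,"ay":0,"az":0},{"x":0.05,"y":0.195,"z":0.025,"ax":0,"ay":0,"az":0},{"x":0.05,"y":0.195,"z":0.025,"ax":0,"ay":0,"az":0}]' -1 && python3 -m handwheel '[{"x":0.05,"y":0.195,"z":0.025,"ax":0,"ay":0,"az":0},{"x":0.05,"y":0.195,"z":0.025,"ax":0,"ay":0,"az":0},{"x":0.05,"y":0.195,"z":0.025,"ax":0,"ay":0,"az":0},{"x":0.05,"y":0.195,"z":0.025,"ax":0,"ay":0,"az":0},{"x":0.05,"y":0.195,"z":0.025,"ax":0,"ay":0,"az":0},{"x":0.05,"y":0.195,"z":0.025,"ax":0,"ay":0,"az":0},{"x":0.05,"y":0.18,"z":0.025,"ax":0,"ay":0,"az":0},{"x":0,"y":0,"z":0,"ax":0,"ay":0,"az":0}]'
python3 - <<'E'
from h import *
im,p=shot('wrist','w1'); s=arm.read_state(); print(s['joints'],s['position'],s['ee_rot'])
E
```

```text
clock: 0.95
position: [349.9, -250.0, 271.4]
ee_rot: [-0.221, 0.975, 0.0, 0.0]
contact_force: [1.3, -0.6, 0.1]
gripper_width: 0.2
grasp_force: 0.0
clock: 1.75
position: [421.2, 21.6, 306.7]
ee_rot: [-0.224, 0.975, 0.0, 0.001]
contact_force: [-0.3, -0.8, 0.2]
gripper_width: -0.1
grasp_force: 0.0
[ 4.37081283e-01 -2.57983417e-02 -3.17754550e-01 -2.09957205e-04
 -1.27910534e+00 -1.55740297e+00] [420.310808    20.06217097 306.17481783] [-2.23308253e-01  9.74747863e-01  7.04091049e-05 -1.50787795e-04]
```

View pics/w1.png

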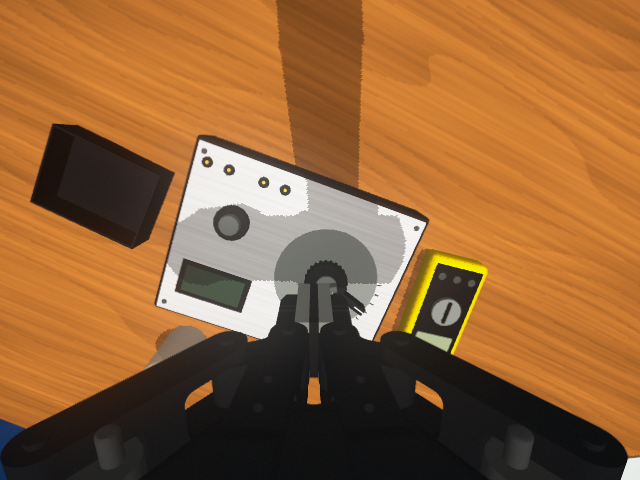

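The wrist view shows the button near (231,222) and the knob near (326,275), partly hidden by the fingers, with the tab to the lower right. I'll turn the tool about +140° so the camera looks from the clockwise side and the last joint has room. On the same move I go in behind the tab.

```bash
python3 -m handwheel '[{"x":0.02,"y":0.032,"z":-0.027,"ax":0,"ay":0,"az":0.095},{"x":0.02,"y":0.032,"z":-0.027,"ax":0,"ay":0,"az":0.095},{"x":0.02,"y":0.032,"z":-0.027,"ax":0,"ay":0,"az":0.095},{"x":0.02,"y":0.032,"z":-0.027,"ax":0,"ay":0,"az":0.095},{"x":0.02,"y":0.032,"z":-0.027,"ax":0,"ay":0,"az":0.095},{"x":0.02,"y":0.032,"z":-0.027,"ax":0,"ay":0,"az":0.095},{"x":0.02,"y":0.032,"z":-0.027,"ax":0,"ay":0,"az":0.095},{"x":0.02,"y":0.032,"z":-0.027,"ax":0,"ay":0,"az":0.095}]' && python3 -m handwheel '[{"x":0.02,"y":0.032,"z":-0.027,"ax":0,"ay":0,"az":0.095},{"x":0.02,"y":0.032,"z":-0.027,"ax":0,"ay":0,"az":0.095},{"x":0.02,"y":0.032,"z":-0.027,"ax":0,"ay":0,"az":0.095},{"x":0.02,"y":0.032,"z":-0.027,"ax":0,"ay":0,"az":0.095},{"x":0.02,"y":0.032,"z":-0.027,"ax":0,"ay":0,"az":0.095},{"x":0.02,"y":0.032,"z":-0.027,"ax":0,"ay":0,"az":0.095},{"x":0.02,"y":0.032,"z":-0.027,"ax":0,"ay":0,"az":0.095},{"x":0,"y":0,"z":0,"ax":0,"ay":0,"az":0}]'
python3 - <<'E'
from h import *
im,p=shot('wrist','w2'); s=arm.read_state(); print(s['joints'],s['position'],s['ee_rot'])
print(onz(load('w1'),231,224,75))
E
```

```text
clock: 2.6
position: [451.7, 68.6, 262.5]
ee_rot: [0.733, -0.68, -0.0, 0.0]
contact_force: [0.3, -0.4, 0.1]
gripper_width: -0.0
grasp_force: 0.0
clock: 3.4
position: [479.7, 113.5, 224.2]
ee_rot: [0.974, -0.227, -0.001, 0.001]
contact_force: [0.3, 0.7, -0.1]
gripper_width: 0.1
grasp_force: 0.0
[ 5.62243652e-01  1.65407051e-01 -3.16122725e-01 -1.01600263e-04
 -1.09111812e+00  5.48226053e-01] [479.68290948 113.39485308 224.72546612] [ 9.73623374e-01 -2.28159299e-01 -6.82099203e-04  6.27573373e-04]
[478.18948052 -51.96263587  75.        ]
```

View pics/w2.png

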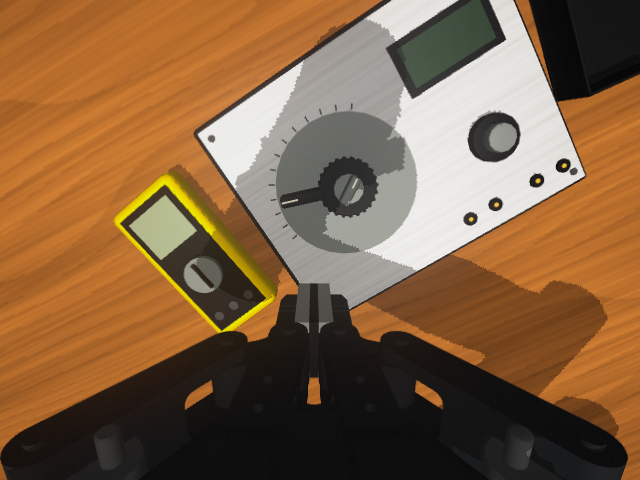

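The wrist view shows the knob at about (348,187), the tab with its white line ending at (281,201), and the button top at (502,137). The fingertips are at (314,290), clear and behind the tab.

Run:
```python
from h import *
p=load('w2'); im=cv2.imread('pics/w2.png'); g=cv2.cvtColor(im,cv2.COLOR_BGR2GRAY)
m=((g<75)).astype(np.uint8); m[270:]=0; m[:110]=0; m[:,:270]=0; m[:,420:]=0
n,l,st,c=cv2.connectedComponentsWithStats(m); k=l[190,328]; print(st[k],c[k])
hull=(l==k).astype(np.uint8); 
o=cv2.morphologyEx(cv2.morphologyEx(hull,cv2.MORPH_CLOSE,np.ones((15,15))),cv2.MORPH_OPEN,cv2.getStructuringElement(2,(35,35)))
cn=max(cv2.findContours(o,0,2)[0],key=cv2.contourArea); (u,v),r=cv2.minEnclosingCircle(cn); print(u,v,r)
K=onz(p,u,v,76); print('knob',K,'r',np.linalg.norm(onz(p,u+r,v,76)-K)); print(onz(p,349,189,82.5))
T=onz(p,281,202,78); print('tip',T,np.linalg.norm((T-K)[:2]),np.arctan2(*(T-K)[1::-1]))
a=onz(p,284,203,78);b=onz(p,310,196,78);d=b-a;print('line dir',np.arctan2(-d[1],-d[0]))
print('btn',onz(p,502,137,75), 'corner',onz(p,195,133,60),onz(p,585,178,60))
```

```text
[ 280  156   98   61 2631] [337.61079437 187.7077157 ]
346.91156005859375 186.67945861816406 30.085163116455078
knob [497.000506    74.00611008  76.        ] r 25.18350469743246
[495.53727684  73.46458101  82.5       ]
tip [510.11991767 129.11567998  78.        ] 56.649657165933334 1.3370860222795533
line dir 1.3767168535652305
btn [477.90900185 -56.43548121  75.        ] corner [592.88181912 170.06464914  60.        ] [ 408.42752547 -120.25860291   60.        ]
```

Run:
```python
from h import *
p=load('w2'); s=arm.read_state(); M=R.from_quat(s['ee_rot']).as_matrix(); C=R.from_quat(p['orientation']).as_matrix(); im=cv2.imread('pics/w2.png'); K=p['K']
for z in (0,-15,-32,-45,-60):
  for x in (11,0):
    for y in (-36,-28,-20,-12,-6,0):
      q=C.T@(s['position']+M@np.array([x,y,z])-p['position']); a=q[:2]/q[2]; a=a*(1+p['k1']*a@a); u=K[0,0]*a[0]+K[0,2]; v=K[1,1]*a[1]+K[1,2]
      print(z,x,y,round(u),round(v),im[int(v),int(u)] if 0<=v<480 and 0<=u<640 else '-')
```

```text
0 11 -36 233 279 [24 32 41]
0 11 -28 251 279 [  0 155 189]
0 11 -20 269 279 [ 17  85 106]
0 11 -12 287 279 [ 52 112 183]
0 11 -6 301 279 [150 155 158]
0 11 0 314 279 [155 159 164]
0 0 -36 234 302 [63 69 75]
0 0 -28 252 302 [39 46 53]
0 0 -20 270 302 [  0 208 236]
0 0 -12 288 302 [26 32 37]
0 0 -6 301 302 [74 79 83]
0 0 0 314 302 [28 32 37]
-15 11 -36 225 293 [38 45 54]
-15 11 -28 245 293 [47 53 58]
-15 11 -20 265 293 [  0 154 187]
-15 11 -12 284 293 [ 52 119 194]
-15 11 -6 299 293 [74 79 82]
-15 11 0 314 293 [31 33 39]
-15 0 -36 227 318 [35 44 52]
-15 0 -28 246 318 [  0 219 236]
-15 0 -20 266 318 [ 44 104 174]
-15 0 -12 285 318 [24 31 37]
-15 0 -6 300 318 [72 78 80]
-15 0 0 314 318 [23 26 32]
-32 11 -36 213 313 [34 43 53]
-32 11 -28 235 313 [36 44 53]
-32 11 -20 258 313 [ 47 115 187]
-32 11 -12 281 314 [23 30 36]
-32 11 -6 298 314 [71 78 81]
-32 11 0 315 314 [25 29 34]
-32 0 -36 215 341 [19 30 39]
-32 0 -28 237 341 [16 27 35]
-32 0 -20 259 341 [20 28 36]
-32 0 -12 281 341 [20 25 30]
-32 0 -6 298 341 [20 24 29]
-32 0 0 314 341 [29 31 35]
-45 11 -36 202 333 [ 46 112 188]
-45 11 -28 227 333 [16 28 38]
-45 11 -20 252 333 [ 50 123 202]
-45 11 -12 277 333 [21 27 32]
-45 11 -6 296 333 [21 26 32]
-45 11 0 315 333 [30 34 39]
-45 0 -36 205 362 [18 26 35]
-45 0 -28 229 363 [21 28 33]
-45 0 -20 253 363 [17 22 27]
-45 0 -12 278 363 [16 20 24]
-45 0 -6 296 363 [19 21 25]
-45 0 0 314 363 [27 28 30]
-60 11 -36 185 361 [17 25 38]
-60 11 -28 214 361 [20 27 35]
-60 11 -20 242 362 [19 24 30]
-60 11 -12 271 362 [17 21 26]
-60 11 -6 293 362 [19 22 25]
-60 11 0 315 362 [24 27 29]
-60 0 -36 189 394 [23 26 34]
-60 0 -28 217 394 [23 25 29]
-60 0 -20 245 395 [16 18 22]
-60 0 -12 273 395 [18 18 20]
-60 0 -6 294 395 [17 17 18]
-60 0 0 315 395 [ 45 103 172]
```

```bash
python3 -m handwheel '[{"x":0.014,"y":0.042,"z":-0.1,"ax":0,"ay":0,"az":0.072},{"x":0.014,"y":0.042,"z":-0.13,"ax":0,"ay":0,"az":0.072},{"x":0,"y":0,"z":-0.13,"ax":0,"ay":0,"az":0},{"x":0,"y":0,"z":-0.13,"ax":0,"ay":0,"az":0},{"x":0,"y":0,"z":-0.13,"ax":0,"ay":0,"az":0},{"x":0,"y":0,"z":0,"ax":0,"ay":0,"az":0},{"x":0,"y":0,"z":0,"ax":0,"ay":0,"az":0},{"x":0,"y":0,"z":0,"ax":0,"ay":0,"az":0}]'
python3 - <<'E'
from h import *
im,p=shot('wrist','w3'); s=arm.read_state(); print(s['joints'],s['position'],s['ee_rot'])
E
```

```text
clock: 4.25
position: [486.7, 131.4, 103.0]
ee_rot: [0.993, -0.115, 0.001, -0.001]
contact_force: [0.5, -0.3, 1.5]
gripper_width: -0.0
grasp_force: 0.0
[ 5.86648792e-01  3.18620607e-01 -4.60549854e-01  4.37812150e-04
 -7.88210656e-01  7.52877784e-01] [486.7023927  131.52372078 103.02481373] [ 9.93338041e-01 -1.15224117e-01  1.40397166e-03 -9.84353822e-04]
```

View pics/w3.png

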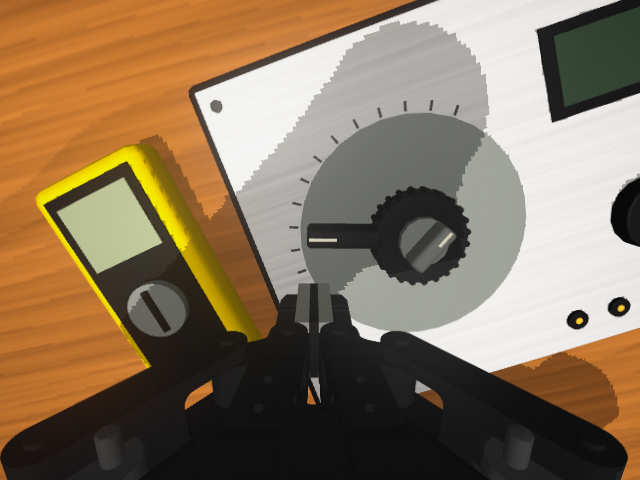

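The tab lies horizontal in the wrist view, (307..380, row 237), so the tool is aligned with it. The fingertips at (314,290) are below it, just behind the trailing side.

Run:
```python
from h import *
p=load('w3'); s=arm.read_state(); P=s['position']
K=onz(p,420,236,77); e=onz(p,310,248,78); f=onz(p,370,248,78); print(K,e,f)
d=(f-e)[:2]; d/=np.linalg.norm(d); n=np.array([d[1],-d[0]]); print('tabang',np.arctan2(-d[1],-d[0])); print('radial',(P-K)[:2]@-d,'gap axis',(P-e)[:2]@n, 'tab edge offs',(e-K)[:2]@n)
```

```text
[497.64770045  73.87772255  77.        ] [504.46013198 129.42833529  78.        ] [497.52128361  99.80152561  78.        ]
tabang 1.3407346485670188
radial 53.631219134818934 gap axis 17.767690887044584 tab edge offs 6.034687294058032
```

```bash
python3 -m handwheel '[{"x":0,"y":0,"z":-0.05,"ax":0,"ay":0,"az":0},{"x":0,"y":0,"z":-0.05,"ax":0,"ay":0,"az":0},{"x":0,"y":0,"z":-0.05,"ax":0,"ay":0,"az":0},{"x":0,"y":0,"z":-0.025,"ax":0,"ay":0,"az":0},{"x":0,"y":0,"z":0,"ax":0,"ay":0,"az":0},{"x":0,"y":0,"z":0,"ax":0,"ay":0,"az":0},{"x":0,"y":0,"z":0,"ax":0,"ay":0,"az":0},{"x":0,"y":0,"z":0,"ax":0,"ay":0,"az":0}]'
```

```text
clock: 5.1
position: [485.9, 131.3, 66.7]
ee_rot: [0.993, -0.115, 0.0, -0.0]
contact_force: [-0.4, -0.7, 0.2]
gripper_width: 0.1
grasp_force: 0.0
```

Run:
```python
import numpy as np
K=np.array([497.3,74]); r=53; g=17.
for th in np.arange(77,-16,-7.5):
    t=np.radians(th); P=K+r*np.array([np.cos(t),np.sin(t)])+g*np.array([-np.sin(t),np.cos(t)]); print(th,P.round(1))
```

```text
77.0 [492.7 129.5]
69.5 [499.9 129.6]
62.0 [507.2 128.8]
54.5 [514.2 127. ]
47.0 [521.  124.4]
39.5 [527.4 120.8]
32.0 [533.2 116.5]
24.5 [538.5 111.4]
17.0 [543.  105.8]
9.5 [546.8  99.5]
2.0 [549.7  92.8]
-5.5 [551.7  85.8]
-13.0 [552.8  78.6]
```

```bash
python3 -m handwheel '[{"x":0.034,"y":-0.009,"z":0.005,"ax":0,"ay":0,"az":0},{"x":0.036,"y":0,"z":0,"ax":0,"ay":0,"az":-0.083},{"x":0.036,"y":-0.004,"z":0,"ax":0,"ay":0,"az":-0.083},{"x":0.035,"y":-0.009,"z":0,"ax":0,"ay":0,"az":-0.083},{"x":0.034,"y":-0.013,"z":0,"ax":0,"ay":0,"az":-0.083},{"x":0.016,"y":-0.009,"z":0,"ax":0,"ay":0,"az":-0.042},{"x":0.016,"y":-0.009,"z":0,"ax":0,"ay":0,"az":-0.042},{"x":0,"y":0,"z":0,"ax":0,"ay":0,"az":0}]'
```

```text
clock: 5.9
position: [527.8, 120.4, 67.4]
ee_rot: [0.904, -0.428, 0.0, -0.0]
contact_force: [0.1, 0.6, 0.2]
gripper_width: 0.0
grasp_force: 0.0
```

```bash
python3 -m handwheel '[{"x":0.0036,"y":-0.0027,"z":0,"ax":0,"ay":0,"az":-0.0104},{"x":0.0036,"y":-0.0027,"z":0,"ax":0,"ay":0,"az":-0.0104},{"x":0.0036,"y":-0.0027,"z":0,"ax":0,"ay":0,"az":-0.0104},{"x":0.0036,"y":-0.0027,"z":0,"ax":0,"ay":0,"az":-0.0104},{"x":0.0036,"y":-0.0027,"z":0,"ax":0,"ay":0,"az":-0.0104},{"x":0.0036,"y":-0.0027,"z":0,"ax":0,"ay":0,"az":-0.0104},{"x":0.0036,"y":-0.0027,"z":0,"ax":0,"ay":0,"az":-0.0104},{"x":0.0036,"y":-0.0027,"z":0,"ax":0,"ay":0,"az":-0.0104}]'
python3 - <<'E'
from h import *
im,p=shot('wrist','w4'); s=arm.read_state(); print(s['position'],s['contact_force'],s['wrist_torque'])
E
```

```text
clock: 6.7
position: [533.1, 116.3, 67.4]
ee_rot: [0.874, -0.486, 0.0, -0.0]
contact_force: [1.2, 1.9, -0.2]
gripper_width: -0.3
grasp_force: 0.6
[533.12510272 116.23239043  67.40815374] [ 0.51681787  0.24732507 -0.05322846] [ 0.32792696 -0.02340384 -0.02702641]
```

View pics/w4.png

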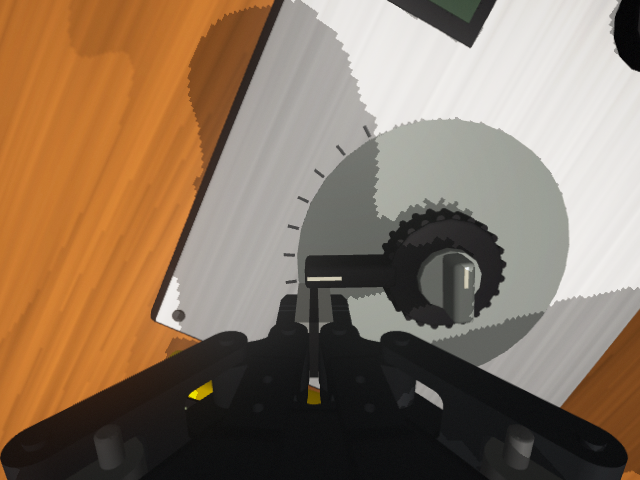

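The tab (308–385, row 270) is in contact with the fingers and turning. The inner bar has turned in the image only by the camera's own turn, so it is undisturbed.

```bash
python3 -m handwheel '[{"x":0.0033,"y":-0.0032,"z":0,"ax":0,"ay":0,"az":-0.0104},{"x":0.0033,"y":-0.0032,"z":0,"ax":0,"ay":0,"az":-0.0104},{"x":0.0033,"y":-0.0032,"z":0,"ax":0,"ay":0,"az":-0.0104},{"x":0.0033,"y":-0.0032,"z":0,"ax":0,"ay":0,"az":-0.0104},{"x":0.0033,"y":-0.0032,"z":0,"ax":0,"ay":0,"az":-0.0104},{"x":0.0033,"y":-0.0032,"z":0,"ax":0,"ay":0,"az":-0.0104},{"x":0.0033,"y":-0.0032,"z":0,"ax":0,"ay":0,"az":-0.0104},{"x":0.0033,"y":-0.0032,"z":0,"ax":0,"ay":0,"az":-0.0104}]'
```

```text
clock: 7.55
position: [538.1, 111.1, 67.3]
ee_rot: [0.84, -0.542, -0.0, 0.0]
contact_force: [-0.9, 0.3, 1.5]
gripper_width: -0.4
grasp_force: 0.6
```

```bash
python3 -m handwheel '[{"x":0.0019,"y":-0.0023,"z":0,"ax":0,"ay":0,"az":-0.007},{"x":0.0019,"y":-0.0023,"z":0,"ax":0,"ay":0,"az":-0.007},{"x":0.0019,"y":-0.0023,"z":0,"ax":0,"ay":0,"az":-0.007},{"x":0.0019,"y":-0.0023,"z":0,"ax":0,"ay":0,"az":-0.007},{"x":0.0019,"y":-0.0023,"z":0,"ax":0,"ay":0,"az":-0.007},{"x":0.0019,"y":-0.0023,"z":0,"ax":0,"ay":0,"az":-0.007},{"x":0.0019,"y":-0.0023,"z":0,"ax":0,"ay":0,"az":-0.007},{"x":0.0019,"y":-0.0023,"z":0,"ax":0,"ay":0,"az":-0.007}]'
```

```text
clock: 8.35
position: [541.2, 107.4, 67.3]
ee_rot: [0.816, -0.579, -0.0, 0.0]
contact_force: [0.4, 0.2, -0.5]
gripper_width: -0.4
grasp_force: 0.6
```

```bash
python3 -m handwheel '[{"x":0.0017,"y":-0.0025,"z":0,"ax":0,"ay":0,"az":-0.007},{"x":0.0017,"y":-0.0025,"z":0,"ax":0,"ay":0,"az":-0.007},{"x":0.0017,"y":-0.0025,"z":0,"ax":0,"ay":0,"az":-0.007},{"x":0.0017,"y":-0.0025,"z":0,"ax":0,"ay":0,"az":-0.007},{"x":0.0017,"y":-0.0025,"z":0,"ax":0,"ay":0,"az":-0.007},{"x":0.0017,"y":-0.0025,"z":0,"ax":0,"ay":0,"az":-0.007},{"x":0.0017,"y":-0.0025,"z":0,"ax":0,"ay":0,"az":-0.007},{"x":0.0017,"y":-0.0025,"z":0,"ax":0,"ay":0,"az":-0.007}]'
```

```text
clock: 9.15
position: [543.9, 103.4, 67.3]
ee_rot: [0.789, -0.614, 0.0, -0.0]
contact_force: [1.4, 1.9, 0.3]
gripper_width: 0.1
grasp_force: 0.6
```

```bash
python3 -m handwheel '[{"x":0.0014,"y":-0.0026,"z":0,"ax":0,"ay":0,"az":-0.007},{"x":0.0014,"y":-0.0026,"z":0,"ax":0,"ay":0,"az":-0.007},{"x":0.0014,"y":-0.0026,"z":0,"ax":0,"ay":0,"az":-0.007},{"x":0.0014,"y":-0.0026,"z":0,"ax":0,"ay":0,"az":-0.007},{"x":0.0014,"y":-0.0026,"z":0,"ax":0,"ay":0,"az":-0.007},{"x":0.0014,"y":-0.0026,"z":0,"ax":0,"ay":0,"az":-0.007},{"x":0.0014,"y":-0.0026,"z":0,"ax":0,"ay":0,"az":-0.007},{"x":0.0014,"y":-0.0026,"z":0,"ax":0,"ay":0,"az":-0.007}]'
```

```text
clock: 9.95
position: [546.2, 99.2, 67.3]
ee_rot: [0.762, -0.648, 0.0, -0.0]
contact_force: [0.4, 1.5, -0.6]
gripper_width: 0.0
grasp_force: 0.6
```

```bash
python3 -m handwheel '[{"x":0.0013,"y":-0.0028,"z":0,"ax":0,"ay":0,"az":-0.007},{"x":0.0013,"y":-0.0028,"z":0,"ax":0,"ay":0,"az":-0.007},{"x":0.0013,"y":-0.0028,"z":0,"ax":0,"ay":0,"az":-0.007},{"x":0.0013,"y":-0.0028,"z":0,"ax":0,"ay":0,"az":-0.007},{"x":0.0013,"y":-0.0028,"z":0,"ax":0,"ay":0,"az":-0.007},{"x":0.0013,"y":-0.0028,"z":0,"ax":0,"ay":0,"az":-0.007},{"x":0.0013,"y":-0.0028,"z":0,"ax":0,"ay":0,"az":-0.007},{"x":0.0013,"y":-0.0028,"z":0,"ax":0,"ay":0,"az":-0.007}]'
```

```text
clock: 10.75
position: [548.2, 94.8, 67.3]
ee_rot: [0.732, -0.681, -0.0, 0.0]
contact_force: [1.0, 1.4, 0.2]
gripper_width: -0.1
grasp_force: 0.6
```

```bash
python3 -m handwheel '[{"x":0.0006,"y":-0.0018,"z":0,"ax":0,"ay":0,"az":-0.004},{"x":0.0006,"y":-0.0018,"z":0,"ax":0,"ay":0,"az":-0.004},{"x":0.0006,"y":-0.0018,"z":0,"ax":0,"ay":0,"az":-0.004},{"x":0.0006,"y":-0.0018,"z":0,"ax":0,"ay":0,"az":-0.004},{"x":0.0006,"y":-0.0018,"z":0,"ax":0,"ay":0,"az":-0.004},{"x":0.0006,"y":-0.0018,"z":0,"ax":0,"ay":0,"az":-0.004},{"x":0.0006,"y":-0.0018,"z":0,"ax":0,"ay":0,"az":-0.004},{"x":0.0006,"y":-0.0018,"z":0,"ax":0,"ay":0,"az":-0.004}]'
```

```text
clock: 11.55
position: [549.2, 92.0, 67.3]
ee_rot: [0.715, -0.699, 0.0, -0.0]
contact_force: [0.2, 3.5, -0.1]
gripper_width: -0.3
grasp_force: 2.0
```

```bash
python3 -m handwheel '[{"x":0.0004,"y":-0.0015,"z":0,"ax":0,"ay":0,"az":-0.0035},{"x":0.0004,"y":-0.0015,"z":0,"ax":0,"ay":0,"az":-0.0035},{"x":0.0004,"y":-0.0015,"z":0,"ax":0,"ay":0,"az":-0.0035},{"x":0.0004,"y":-0.0015,"z":0,"ax":0,"ay":0,"az":-0.0035},{"x":0.0004,"y":-0.0015,"z":0,"ax":0,"ay":0,"az":-0.0035},{"x":0.0004,"y":-0.0015,"z":0,"ax":0,"ay":0,"az":-0.0035},{"x":0.0004,"y":-0.0015,"z":0,"ax":0,"ay":0,"az":-0.0035},{"x":0.0004,"y":-0.0015,"z":0,"ax":0,"ay":0,"az":-0.0035}]'
```

```text
clock: 12.35
position: [549.9, 89.6, 67.4]
ee_rot: [-0.7, 0.714, -0.0, 0.0]
contact_force: [0.6, 4.2, -0.6]
gripper_width: 0.5
grasp_force: 2.0
```

In the catch (about 4.3 N). I'll continue in small steps.

```bash
python3 -m handwheel '[{"x":0.0003,"y":-0.0013,"z":0,"ax":0,"ay":0,"az":-0.003},{"x":0.0003,"y":-0.0013,"z":0,"ax":0,"ay":0,"az":-0.003},{"x":0.0003,"y":-0.0013,"z":0,"ax":0,"ay":0,"az":-0.003},{"x":0.0003,"y":-0.0013,"z":0,"ax":0,"ay":0,"az":-0.003},{"x":0.0003,"y":-0.0013,"z":0,"ax":0,"ay":0,"az":-0.003},{"x":0.0003,"y":-0.0013,"z":0,"ax":0,"ay":0,"az":-0.003},{"x":0.0003,"y":-0.0013,"z":0,"ax":0,"ay":0,"az":-0.003},{"x":0.0003,"y":-0.0013,"z":0,"ax":0,"ay":0,"az":-0.003}]'
```

```text
clock: 13.15
position: [550.5, 88.4, 67.4]
ee_rot: [-0.686, 0.727, 0.0, 0.001]
contact_force: [0.4, 8.9, 0.1]
gripper_width: -0.0
grasp_force: 3.8
```

```bash
python3 -m handwheel '[{"x":0.0002,"y":-0.001,"z":0,"ax":0,"ay":0,"az":-0.002},{"x":0.0002,"y":-0.001,"z":0,"ax":0,"ay":0,"az":-0.002},{"x":0,"y":-0.001,"z":0,"ax":0,"ay":0,"az":0},{"x":0,"y":-0.001,"z":0,"ax":0,"ay":0,"az":0},{"x":0,"y":0,"z":0,"ax":0,"ay":0,"az":0},{"x":0,"y":0,"z":0,"ax":0,"ay":0,"az":0},{"x":0,"y":0,"z":0,"ax":0,"ay":0,"az":0},{"x":0,"y":0,"z":0,"ax":0,"ay":0,"az":0}]'
```

```text
clock: 13.95
position: [550.7, 87.8, 67.4]
ee_rot: [-0.684, 0.73, 0.0, 0.001]
contact_force: [-0.2, 7.9, -0.4]
gripper_width: 0.3
grasp_force: 4.1
```

```bash
python3 -m handwheel '[{"x":0.0002,"y":-0.0015,"z":0,"ax":0,"ay":0,"az":0},{"x":0.0002,"y":-0.0015,"z":0,"ax":0,"ay":0,"az":0},{"x":0,"y":-0.0015,"z":0,"ax":0,"ay":0,"az":0},{"x":0,"y":-0.0015,"z":0,"ax":0,"ay":0,"az":0},{"x":0,"y":0,"z":0,"ax":0,"ay":0,"az":0},{"x":0,"y":0,"z":0,"ax":0,"ay":0,"az":0},{"x":0,"y":0,"z":0,"ax":0,"ay":0,"az":0},{"x":0,"y":0,"z":0,"ax":0,"ay":0,"az":0}]'
```

```text
clock: 14.75
position: [550.7, 86.9, 67.4]
ee_rot: [-0.684, 0.73, 0.0, 0.001]
contact_force: [-0.6, 9.5, 0.0]
gripper_width: -0.0
grasp_force: 4.7
```

The force rises with displacement (about 10 N), so the ring is firmly home. Next I back off along the tangent and then lift.

```bash
python3 -m handwheel '[{"x":0,"y":0.01,"z":0,"ax":0,"ay":0,"az":0},{"x":0,"y":0.02,"z":0,"ax":0,"ay":0,"az":0},{"x":0,"y":0.03,"z":0,"ax":0,"ay":0,"az":0},{"x":0,"y":0,"z":0,"ax":0,"ay":0,"az":0},{"x":0,"y":0,"z":0.15,"ax":0,"ay":0,"az":0},{"x":0,"y":0,"z":0.2,"ax":0,"ay":0,"az":0},{"x":0,"y":0,"z":0.2,"ax":0,"ay":0,"az":0},{"x":0,"y":0,"z":0.1,"ax":0,"ay":0,"az":0}]'
python3 -m handwheel '[{"x":-0.09,"y":-0.1,"z":0,"ax":0,"ay":0,"az":0},{"x":-0.09,"y":-0.1,"z":0,"ax":0,"ay":0,"az":0},{"x":-0.09,"y":-0.1,"z":0,"ax":0,"ay":0,"az":0},{"x":0,"y":-0.1,"z":0,"ax":0,"ay":0,"az":0},{"x":0,"y":-0.1,"z":0,"ax":0,"ay":0,"az":0},{"x":0,"y":0,"z":0,"ax":0,"ay":0,"az":0},{"x":0,"y":0,"z":0,"ax":0,"ay":0,"az":0},{"x":0,"y":0,"z":0,"ax":0,"ay":0,"az":0}]'
python3 - <<'E'
from h import *
im,p=shot('top','top1'); im,p=shot('wrist','w5'); s=arm.read_state(); print(s['position'],s['joints'])
E
```

```text
clock: 15.55
position: [551.4, 97.1, 201.0]
ee_rot: [-0.684, 0.729, -0.001, 0.002]
contact_force: [-0.1, 0.2, 0.7]
gripper_width: -0.0
grasp_force: 0.0
clock: 16.35
position: [496.3, -2.4, 197.2]
ee_rot: [-0.684, 0.729, 0.0, -0.0]
contact_force: [0.2, -0.2, 0.9]
gripper_width: -0.0
grasp_force: 0.0
[496.41231565  -2.05912212 197.17390404] [ 3.23604325e-01  1.96185228e-01 -3.51932320e-01  1.70876000e-05
 -1.02313107e+00 -3.87173701e-01]
```

View pics/w5.png

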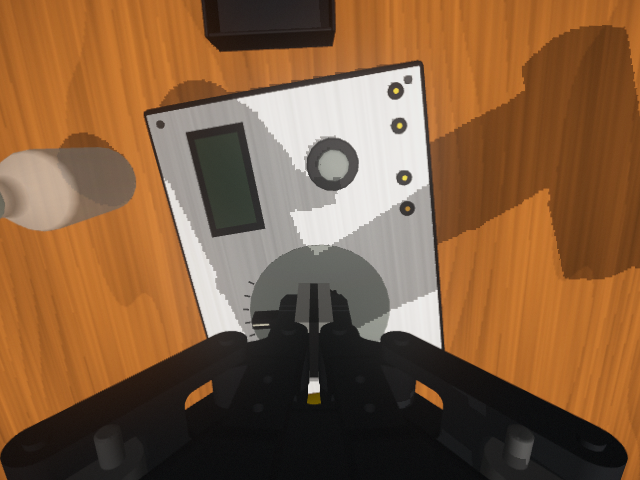

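The wrist view shows the tab at (252–280,322), pointing to the far side, and the button top at (333,164). The box and bottle look undisturbed.

Run:
```python
from h import *
obs=[('w2',503,137),('w5',333,164)]
for f,u,v in [('w1',231,224)]+obs: print(f,[onz(load(f),u,v,z)[:2].round(1) for z in (70,75,80)])
A=[];b=[]
for f,u,v in obs:
    o,d=ray(load(f),u,v); d/=np.linalg.norm(d); Q=np.eye(3)-np.outer(d,d); A.append(Q); b.append(Q@o)
print(np.linalg.lstsq(np.vstack(A),np.hstack(b),rcond=None)[0], arm.read_state()['position'])
```

```text
w1 [array([479.8, -52.5]), array([478.2, -52. ]), array([476.6, -51.4])]
w2 [array([476.4, -59.6]), array([477.6, -57.2]), array([478.7, -54.8])]
w5 [array([478.3, -53.8]), array([478.5, -54.1]), array([478.8, -54.4])]
[478.81442874 -54.46707444  80.66338037] [496.41231565  -2.05912212 197.17390404]
```

```bash
python3 -m handwheel '[{"x":-0.044,"y":-0.131,"z":0,"ax":0,"ay":0,"az":0},{"x":-0.044,"y":-0.131,"z":0,"ax":0,"ay":0,"az":0},{"x":0,"y":0,"z":-0.16,"ax":0,"ay":0,"az":0},{"x":0,"y":0,"z":-0.18,"ax":0,"ay":0,"az":0},{"x":0,"y":0,"z":-0.18,"ax":0,"ay":0,"az":0},{"x":0,"y":0,"z":0,"ax":0,"ay":0,"az":0},{"x":0,"y":0,"z":0,"ax":0,"ay":0,"az":0},{"x":0,"y":0,"z":0,"ax":0,"ay":0,"az":0}]'
python3 -m handwheel '[{"x":0,"y":0,"z":-0.01,"ax":0,"ay":0,"az":0},{"x":0,"y":0,"z":-0.01,"ax":0,"ay":0,"az":0},{"x":0,"y":0,"z":-0.01,"ax":0,"ay":0,"az":0},{"x":0,"y":0,"z":-0.01,"ax":0,"ay":0,"az":0},{"x":0,"y":0,"z":-0.01,"ax":0,"ay":0,"az":0},{"x":0,"y":0,"z":-0.01,"ax":0,"ay":0,"az":0},{"x":0,"y":0,"z":0,"ax":0,"ay":0,"az":0},{"x":0,"y":0,"z":0,"ax":0,"ay":0,"az":0}]'
```

```text
clock: 17.25
position: [480.5, -54.5, 95.1]
ee_rot: [-0.684, 0.729, -0.001, 0.001]
contact_force: [0.1, 0.2, 0.5]
gripper_width: 0.0
grasp_force: 0.0
clock: 18.05
position: [478.8, -55.0, 81.3]
ee_rot: [-0.684, 0.729, 0.0, -0.0]
contact_force: [-0.0, -0.2, 2.4]
gripper_width: -0.6
grasp_force: 0.9
```

```bash
python3 -m handwheel '[{"x":0,"y":0,"z":-0.005,"ax":0,"ay":0,"az":0},{"x":0,"y":0,"z":-0.005,"ax":0,"ay":0,"az":0},{"x":0,"y":0,"z":-0.005,"ax":0,"ay":0,"az":0},{"x":0,"y":0,"z":-0.005,"ax":0,"ay":0,"az":0},{"x":0,"y":0,"z":0,"ax":0,"ay":0,"az":0},{"x":0,"y":0,"z":0,"ax":0,"ay":0,"az":0},{"x":0,"y":0,"z":0,"ax":0,"ay":0,"az":0},{"x":0,"y":0,"z":0,"ax":0,"ay":0,"az":0}]'
```

```text
clock: 18.85
position: [478.8, -55.0, 77.4]
ee_rot: [-0.684, 0.729, -0.0, -0.0]
contact_force: [-1.4, -0.4, 4.8]
gripper_width: 0.0
grasp_force: 2.0
```

```bash
python3 -m handwheel '[{"x":0,"y":0,"z":-0.004,"ax":0,"ay":0,"az":0},{"x":0,"y":0,"z":-0.004,"ax":0,"ay":0,"az":0},{"x":0,"y":0,"z":0,"ax":0,"ay":0,"az":0},{"x":0,"y":0,"z":0,"ax":0,"ay":0,"az":0},{"x":0,"y":0,"z":0,"ax":0,"ay":0,"az":0},{"x":0,"y":0,"z":0,"ax":0,"ay":0,"az":0},{"x":0,"y":0,"z":0,"ax":0,"ay":0,"az":0},{"x":0,"y":0,"z":0,"ax":0,"ay":0,"az":0}]'
```

```text
clock: 19.65
position: [478.9, -55.0, 76.1]
ee_rot: [-0.684, 0.729, -0.0, 0.0]
contact_force: [-2.7, 0.2, 7.0]
gripper_width: -0.1
grasp_force: 3.5
```

```bash
python3 -m handwheel '[{"x":0,"y":0,"z":-0.004,"ax":0,"ay":0,"az":0},{"x":0,"y":0,"z":-0.004,"ax":0,"ay":0,"az":0},{"x":0,"y":0,"z":0,"ax":0,"ay":0,"az":0},{"x":0,"y":0,"z":0,"ax":0,"ay":0,"az":0},{"x":0,"y":0,"z":0,"ax":0,"ay":0,"az":0},{"x":0,"y":0,"z":0,"ax":0,"ay":0,"az":0},{"x":0,"y":0,"z":0,"ax":0,"ay":0,"az":0},{"x":0,"y":0,"z":0,"ax":0,"ay":0,"az":0}]'
```

```text
clock: 20.45
position: [478.9, -55.0, 75.9]
ee_rot: [-0.684, 0.729, -0.0, 0.0]
contact_force: [-6.4, 2.1, 17.2]
gripper_width: 0.1
grasp_force: 8.6
```

The button stopped hard at z = 76, 6 mm below its roughly 82 mm top. The housing rim is lower still, so this is the button's own stop. Lift off now.

```bash
python3 -m handwheel '[{"x":0,"y":0,"z":0.02,"ax":0,"ay":0,"az":0},{"x":0,"y":0,"z":0.03,"ax":0,"ay":0,"az":0},{"x":0,"y":0,"z":0.15,"ax":0,"ay":0,"az":0},{"x":0,"y":0,"z":0.2,"ax":0,"ay":0,"az":0},{"x":-0.2,"y":-0.05,"z":0.1,"ax":0,"ay":0,"az":0},{"x":-0.2,"y":-0.1,"z":0.05,"ax":0,"ay":0,"az":0},{"x":-0.2,"y":-0.1,"z":0,"ax":0,"ay":0,"az":0},{"x":0,"y":0,"z":0,"ax":0,"ay":0,"az":0}]'
python3 - <<'E'
from h import *
im,p=shot('top','top2'); im,p=shot('scene','s2'); t=cv2.imread('pics/top2.png')[220:380,180:480]; s=cv2.imread('pics/s2.png')[170:290,180:480]
cv2.imwrite('pics/end.png',np.vstack([cv2.resize(t,(600,320)),cv2.resize(s,(600,240))]))
E
```

```text
clock: 21.25
position: [353.8, -106.0, 183.5]
ee_rot: [-0.683, 0.73, 0.001, -0.0]
contact_force: [-0.3, 0.4, 0.2]
gripper_width: -0.1
grasp_force: 0.0
```

View pics/end.png

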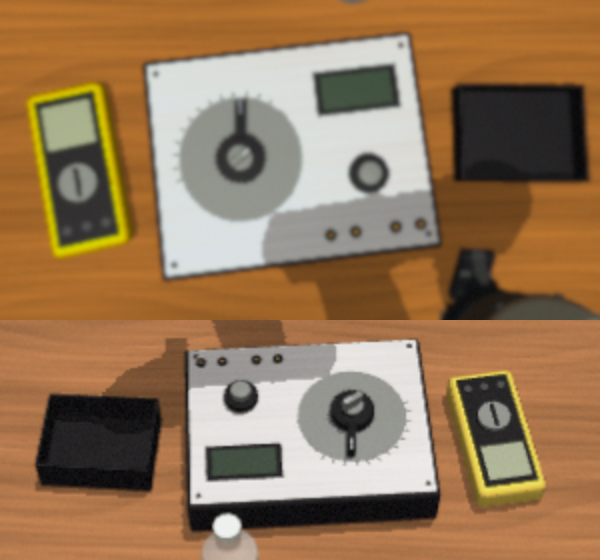

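The final views show the tab pointing to the far side (crop 240,100), the button up at (369,172), the meter, box and bottle in place, and the robot clear.

```bash
python3 -c "
from bench import arm
print(arm.job_done())"
```

```text
the job is handed in; nothing more can be done
None
```

I turned the coarse ring past the catch to its end stop, pressed the store button to its stop and released it, and handed the job in at about 21 s. The last pictures show the tab on the far side, the button up, and the fine knob, meter, box and bottle apparently undisturbed, but the hand-in gave no verdict.

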